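# Load the vial rack and ease the incubator hood shut

## Robot

A 6-joint arm with a two-finger parallel gripper is mounted at the origin on the work surface. World frame = base frame: x ahead of the robot, y to its left, z up, the work surface at z = 0. Lengths are in m, angles in rad, forces in N, time in s.
With the tool pointing down it reaches from about 0.35 to 0.975 m from the base axis. Payload 4.9 kg.
Tool frame: the origin (TCP) lies on the centre line of the jaws, within the pads' length; the fingertips stand ctrl.tcp_to_tips ahead of it and the grasp point (between the pads) lies 3 mm ahead of it (ctrl.tcp_to_tips is the distance from the TCP to the fingertips, in m); z points along the fingers, y is the direction in which the jaws open and shut (so a half turn about z gives the same grasp; the last joint's range is limited). The gripper opens to 85 mm and grips with 20 to 120 N. Pads are 22 mm wide; open, the fingers measure 114 mm over their backs; the gripper's body (76 mm by 85 mm) begins 54 mm behind the grasp point. The pads swing forward as they close: fully open they stand 13 mm farther back than shut.
Start: joints at [-1.406, 0.053, 1.613, -0, 1.476, -0.119], TCP at [0.175, -0.6, 0.253] pointing down, gripper open.
Joint ranges: [-3.01, 3.01], [-1.01, 2.22], [0.06, 2.58], [-1.02, 4.17], [0.09, 2.62], [-3.14, 3.14]. Speed limits (rad/s): [2.57, 2.57, 3.14, 3.14, 3.14, 3.14].

## Interface

Orientations are given as a rotation vector (axis times angle).
In Python, from station import ctrl, vision gives the robot as it stands.
- The arm moves only by the tool jog_arm, never from a script. Its argument "deltas" is a list of rows, each a list of 7 numbers: the turn, a rotation vector about the tool's x, y, z in rad, then the shift along the tool's x, y, z in cm, then the opening, from 0 (shut) to 1 (fully open). A call has 1 to 12 rows; each row shifts and turns the commanded pose from where the row before left it, along the tool's axes as they then stand; what a row does not reach is not made up. A row lasts 1/12 s, in which the tool goes at most 41.7 mm and 7.16 degrees, less where a joint would pass 70% of its speed; a pose out of reach is approached as far as the arm can. A call with a gripper value outside its range is refused whole. The fingers move at their own pace and stop on an object; "grip_force" is the grip in N (left out, the last holds). Time passes only in rows, so rows that do not move let the fingers close. It gives the time, the measured TCP pose, the force and the opening at its end, in the units of the state.
- ctrl.get_obs(): the state, without advancing time (a new reading comes with each control period).
- vision.get_image(name): name is "scene" or "top"; returns (picture, depth): 480x640x3 uint8, red, green, blue; 480x640 float32, m along the optical axis (not along the pixel's ray), 0 where there is no reading.
- vision.calibration(name): a dict with "fx", "fy", "cx", "cy" (pixels), "rvec" (rotation vector, rad) and "tvec" (3), from world to camera coordinates, as OpenCV has them. Camera axes: x right, y down, z forward; pixel columns grow to the right and rows downward; lengths in m; the calibration is good to about 2 mm. A picture is of the moment at which its call begins. calibration takes no time and is no camera call.
- ctrl.finish_job(): hands the job in, once; it reports no verdict.
The state is a dict: "t": time; "q": joint angles; "dq": joint speeds; "effort": joint torques, N m; "tool_pos": TCP position; "tool_rot": TCP orientation; "contact_force": force on the tool from outside, world axes, zero at the start; "wrist_torque": the same for the moment, N m; "opening": finger opening in m.
Only numpy, scipy, OpenCV 4.12 (cv2) and the standard library are available. Lean on these libraries where they do the work, as an engineer would, in place of code of your own. Each camera call takes 0.05 s, during which the arm holds its last target. There are 200 camera calls.

## Task

Set the rack of blue-capped vials down, upright and not dropped, on the yellow pad inside the open bench incubator, squarely within the pad and lying the same way as it (either end first). Then, with the rack released, push the heavy hood down until it is fully closed, easing it down slowly at the end so that it does not slam. Leave the orange-capped rack, the dishes, the bottle and the marker where they are.

Things in the scene. Friction and masses are not known exactly. Their poses are not given: they have to be found in the camera images.
- blue_rack: White vial rack with six blue caps, loose, about 160 g: block 80 (x) x 46 (y) x 32 high, caps rise to 56 above its underside and stay inside the block's outline. Origin: centre of underside; z up. Stands on the bench. The plain long sides (46 apart) can be gripped, closing along its y, about 24 above the underside.
- orange_rack: The same rack with orange caps; leave it alone. Origin: centre of underside. The two racks may have swapped places.
- incubator: Fixed white bench incubator, base 260 (x) x 240 (y), origin at the centre of its underside. Its front (own -x, with buttons) faces the robot's right. Flat deck 40 above the bench, with a rim 8 thick, top 60 above the bench. The open hood, hinged at the far (+x) edge, leans over the pad: come in from the front, tool tilted 30 to 45 degrees, fingers pointing down and towards the hinge.
- pad (a point): Centre of the yellow pad, 100 (x) x 66 (y), at deck height, in the middle of the incubator; axes as the incubator's.
- hood (a joint): Opening angle of the hood, rad: 0 fully closed (horizontal), 1.05 the stop; starts 0.85 to 1.0. About 0.85 kg; a stiff friction hinge holds it wherever it is left, at every angle; pushing it down at the lip takes about 1 to 5 N. It follows the push, so a fast push slams it.
- hood_hinge (a point): A point on the hinge axis, midway along it, 62 above the bench and 128 behind the incubator's centre; the axis is the incubator's y. Axes turn with the hood and equal the incubator's when closed.
- hood_lip (a point): Centre of the top face of the blue push lip at the hood's free edge: a ledge 34 x 100 (y), 12 thick. With the hood closed this point lies 272 in front (-x) of the hinge and 53 above it, and the lip's front edge is 15 further out. The hood is a hollow shell, grey frame with clear window, 240 wide; its roof is level with the lip's top face, its skirts hang 49 below that, and closed it clears the rack by 9 or more.
- dishes: Stack of four clear dishes with red medium, 91 across, 60 high, loose; origin centre of underside. Leave alone.
- bottle: Amber bottle, 64 across, 150 high, loose; origin centre of underside. Leave alone.
- marker: White and blue marker lying on the bench, about 120 long, 15 wide, 12 high, loose; origin on its underside. Leave alone.

How it is judged:
On the way:
1. the blue rack stands released and upright on the yellow pad while the hood is still open (x of blue_rack in the frame of pad between -0.013 and 0.013 m and y of blue_rack in the frame of pad between -0.013 and 0.013 m and z of blue_rack in the frame of pad below 0.004 m and angle between blue_rack's own z axis and vertical below 0.1 rad and angle between the x axis of blue_rack and the x axis of pad, either way round below 0.3 rad and contact force between the fingers and blue_rack below 0.1 N and value of joint hood above 0.6 rad), for 0.2 s.
At the end, for the whole second after the job is handed in: Hood closed to within 0.035 rad; the blue rack stands at rest and upright on the pad, its centre within 13 mm of the pad's centre along each pad axis and its long side within 0.3 rad of the pad's (value of joint hood below 0.035 rad and x of blue_rack in the frame of pad between -0.013 and 0.013 m and y of blue_rack in the frame of pad between -0.013 and 0.013 m and z of blue_rack in the frame of pad below 0.004 m and angle between blue_rack's own z axis and vertical below 0.1 rad and angle between the x axis of blue_rack and the x axis of pad, either way round below 0.3 rad and linear speed of blue_rack below 0.02 m/s); the robot touches nothing.
It fails at once if the hood slams: it turns faster than 0.4 rad/s (about 11 cm/s at the lip) within its last 0.2 rad (value of joint hood below 0.2 rad and velocity of joint hood below -0.4 rad/s).
It fails at once if the blue rack is dropped: it moves faster than 0.45 m/s with no finger touching it (linear speed of blue_rack above 0.45 m/s and contact force between the fingers and blue_rack below 0.05 N).
It fails at once if the blue rack is tipped more than 0.6 rad (angle between blue_rack's own z axis and vertical above 0.6 rad).
It fails at once if a bystander (orange rack, dishes, bottle, marker) is moved more than 30 mm (distance of any of orange_rack, dishes, bottle, marker from where it was at the start of the episode above 0.03 m).
It also fails if it takes over 64 s, if anything falls off the work surface, if the arm or the gripper's body presses on something with over 40 N, if the wrist force passes 120 N, or if a joint passes its speed limit or range.

## Working session

There is one attempt and no reset: what is moved stays moved. The work goes in short steps, Python scripts to look and compute and a tool call to move; the robot and the scene stay as the last step left them, time stands still between calls to the robot, and variables do not carry over. Pictures are saved under pics/ and viewed, about 8 in all and at most 12, crops included, and the job is handed in when it is done.

Besides the shell and the picture viewer there is one more tool, called after "Request:" as name(argument=value, ...) on one line, values as JSON. jog_arm: Moves the arm, as the interface text tells. Its arguments: {"type":"object","properties":{"deltas":{"type":"array"},"grip_force":{"type":"number"}},"required":["deltas"]}

```bash
mkdir -p pics; ls; python3 - <<'E'
from station import ctrl,vision
import cv2,numpy as np
o=ctrl.get_obs();print(o,ctrl.tcp_to_tips)
for n in("scene","top"):
    im,d=vision.get_image(n);c=vision.calibration(n);print(n,c)
    cv2.imwrite(f"pics/{n}0.png",im[...,::-1]);np.savez(f"{n}0.npz",im=im,d=d)
E
```

```text
pics
{'t': 0.0, 'q': array([-1.40596341e+00,  5.33670693e-02,  1.61433417e+00,  3.14961041e-05,
        1.47600668e+00, -1.19017157e-01]), 'dq': array([ 0.00061759,  0.000831  ,  0.00044617, -0.00087094, -0.00047984,
       -0.00046684]), 'effort': array([ 3.36509904e-03, -3.93684912e+01, -3.70171773e+01,  7.26807116e-05,
        7.09993605e-03,  8.86109149e-06]), 'tool_pos': array([ 0.17493314, -0.59939958,  0.25203266]), 'tool_rot': array([-3.10791214e+00, -4.44071407e-01,  2.68561069e-05]), 'contact_force': array([-0.75246972, -0.31174413, -0.3540643 ]), 'wrist_torque': array([-0.03593715,  0.04839158,  0.04315666]), 'opening': 0.08553837527526863} 0.022
scene {'fx': 595.694570708559, 'fy': 595.694570708559, 'cx': 326.95443430306193, 'cy': 229.17210601667622, 'rvec': array([ 2.23368766,  1.22486697, -0.39022602]), 'tvec': array([-0.32395237, -0.31069632,  1.40166666])}
top {'fx': 469.5899083770898, 'fy': 469.5899083770898, 'cx': 319.22366101052444, 'cy': 242.2941922252005, 'rvec': array([ 2.18946628, -2.1647184 ,  0.0697983 ]), 'tvec': array([0.03394875, 0.56671765, 1.00714151])}
```

View pics/scene0.png

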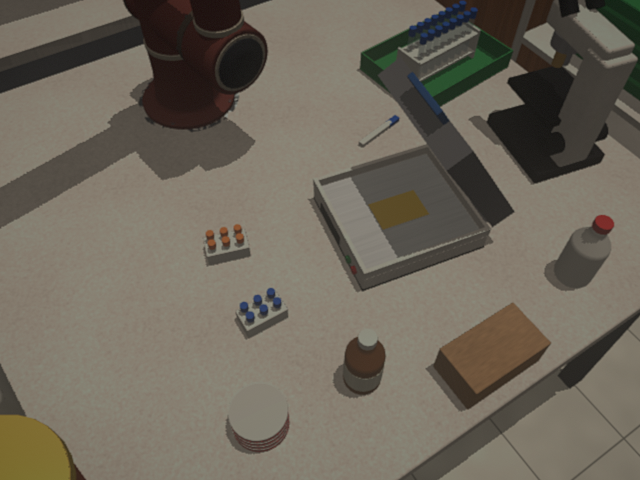

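View pics/top0.png

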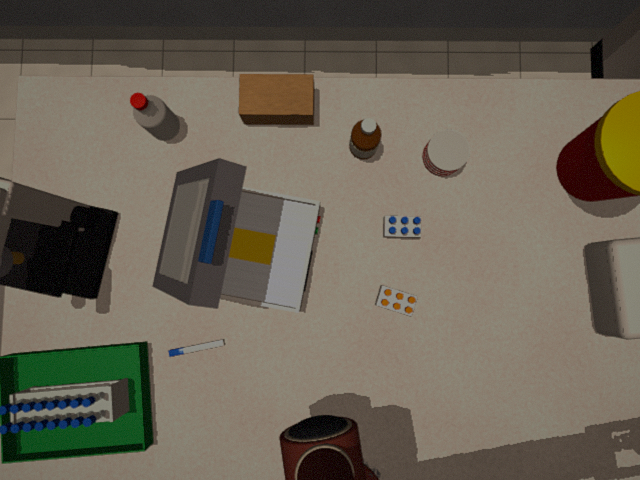

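The blue rack is at top-view (403,226) and the orange one at (397,300). The incubator is around (265,245), its front facing image right (-y). The pad is at (253,246), partly under the hood, and the lip is at (211,232). Next I'll measure these.

```bash
cat > h.py <<'E'
import numpy as np,cv2
from station import ctrl,vision
from scipy.spatial.transform import Rotation as R
def cam(n):
    c=vision.calibration(n);return c,cv2.Rodrigues(c["rvec"])[0],c["tvec"]
def rays(n,uv):
    c,r,t=cam(n);uv=np.asarray(uv,float).reshape(-1,2)
    d=np.c_[(uv[:,0]-c["cx"])/c["fx"],(uv[:,1]-c["cy"])/c["fy"],np.ones(len(uv))]
    return -r.T@t,d@r
def onz(n,uv,z):
    o,d=rays(n,uv);return o+d*((z-o[2])/d[:,2])[:,None]
def cloud(n,depth):
    v,u=np.mgrid[:480,:640];o,d=rays(n,np.c_[u.ravel(),v.ravel()])
    p=o+d*depth.reshape(-1,1);p[depth.ravel()==0]=np.nan;return p.reshape(480,640,3)
def hsv(im):return cv2.cvtColor(im,cv2.COLOR_RGB2HSV)
def blue(im):return cv2.inRange(hsv(im),(105,120,50),(125,255,255))
def yellow(im):return cv2.inRange(hsv(im),(15,150,60),(30,255,255))
def rect(p):
    (c,s,a)=cv2.minAreaRect((np.asarray(p)[:,:2]*1000).astype(np.float32));return np.round(c,1),np.round(s,1),round(a,1)
def box(m,u0,u1,v0,v1):
    o=np.zeros_like(m);o[v0:v1,u0:u1]=m[v0:v1,u0:u1];return o>0
E
python3 - <<'E'
from h import *
D={n:np.load(n+"0.npz") for n in("scene","top")}
reg={"scene":dict(rack=(225,300,280,340),pad=(360,440,180,240),lip=(395,460,65,130)),"top":dict(rack=(375,430,205,245),pad=(220,285,220,270),lip=(195,230,190,270))}
for n in D:
    im,d=D[n]["im"],D[n]["d"];P=cloud(n,d);g=reg[n]
    m=box(blue(im),*g["rack"]);k,l,s,c=cv2.connectedComponentsWithStats(m.astype(np.uint8))
    cc=[c[i] for i in range(1,k) if s[i,4]>8]
    print(n,"caps",len(cc),np.round(onz(n,cc,.052).mean(0)*1000,1),"caprect",rect(onz(n,cc,.052)))
    u0,u1,v0,v1=g["rack"];Q=P[v0:v1,u0:u1].reshape(-1,3);Q=Q[Q[:,2]>.02];print("rack cloud",rect(Q),np.nanmax(Q[:,2]))
    Q=Q[(Q[:,2]>.027)&(Q[:,2]<.036)];print("block top",len(Q),rect(Q),np.median(Q[:,2]))
    m=box(yellow(im),*g["pad"]);v,u=np.nonzero(m);print("pad",m.sum(),rect(onz(n,np.c_[u,v],.04)),np.nanmedian(P[m][:,2]))
    print("  box",np.round(cv2.boxPoints(cv2.minAreaRect((onz(n,np.c_[u,v],.04)[:,:2]*1000).astype(np.float32))),0).tolist())
    m=box(blue(im),*g["lip"]);q=P[m];print("lip",m.sum(),np.round(np.nanmedian(q,0)*1000),rect(q[~np.isnan(q[:,0])]))
    # rim
    Q=P.reshape(-1,3);Q=Q[(abs(Q[:,2]-.06)<.004)&(Q[:,1]>.0)&(Q[:,1]<.45)&(Q[:,0]>.25)&(Q[:,0]<.75)];print("rim",len(Q),rect(Q),np.round(cv2.boxPoints(cv2.minAreaRect((Q[:,:2]*1000).astype(np.float32)))).tolist())
E
```

```text
scene caps 6 [ 601.4 -138.    52. ] caprect (array([ 601.4, -138. ]), array([52.5, 21.8]), 88.7)
rack cloud (array([ 604.3, -139.7]), array([80.1, 47.2]), 88.5) 0.06147174612496609
block top 694 (array([ 604.3, -139.7]), array([80. , 47.2]), 88.5) 0.0316756457195308
pad 82 (array([558.8, 210.8]), array([56.5, 61.2]), 80.4) 0.040617603457081375
  box [[524.0, 188.0], [584.0, 178.0], [594.0, 233.0], [533.0, 244.0]]
lip 169 [549. 203. 329.] (array([410.7, 323.3]), array([ 56. , 465.2]), 50.0)
rim 1927 (array([556.3, 191.9]), array([266.7, 244.3]), 80.1) [[413.0, 81.0], [654.0, 40.0], [700.0, 302.0], [459.0, 344.0]]
top caps 6 [ 603.3 -140.3   52. ] caprect (array([ 603.4, -140.4]), array([52.3, 22.5]), 89.2)
rack cloud (array([ 602.7, -140.7]), array([80.3, 45.8]), 89.9) 0.06153490220708502
block top 490 (array([ 603.1, -140.8]), array([80.2, 45.8]), 89.1) 0.0325098008717748
pad 1265 (array([556. , 185.3]), array([90.8, 65.1]), 80.0) 0.040930284863608835
  box [[516.0, 146.0], [580.0, 135.0], [596.0, 224.0], [532.0, 236.0]]
lip 792 [559. 205. 326.] (array([559.6, 208. ]), array([26.5, 98.8]), 80.2)
rim 1009 (array([548.3, 143.1]), array([167.7, 240.4]), 80.0) [[415.0, 81.0], [652.0, 40.0], [681.0, 205.0], [444.0, 247.0]]
```

```bash
cat >> h.py <<'E'
def ori(phi,th,s):
    d=np.array([np.cos(phi),np.sin(phi),0]);z=d*np.sin(th)-np.array([0,0,np.cos(th)])
    y=s*np.array([-d[1],d[0],0]);return np.c_[np.cross(y,z),y,z]
def plan(pt,phi=None,th=None,s=1):
    """grasp-point target; prints turn (tool frame) then shift in cm in the final tool frame"""
    o=ctrl.get_obs();Rc=R.from_rotvec(o["tool_rot"]).as_matrix()
    Rt=Rc if phi is None else ori(phi,th,s)
    w=R.from_matrix(Rc.T@Rt).as_rotvec();tcp=np.asarray(pt)-.003*Rt[:,2]
    print("turn",np.round(w,4),"deg",np.round(np.degrees(np.linalg.norm(w)),1),"shift cm",np.round((tcp-o["tool_pos"])@Rt*100,2))
def st():
    o=ctrl.get_obs();M=R.from_rotvec(o["tool_rot"]).as_matrix();g=o["tool_pos"]+.003*M[:,2]
    print("t",round(o["t"],2),"q",np.round(o["q"],2),"grasp pt",np.round(g*1000,1),"z",np.round(M[:,2],3),"y",np.round(M[:,1],3),"F",np.round(o["contact_force"],1),"open",round(o["opening"],4))
E
python3 - <<'E'
from h import *
st();a=np.radians(89.3);th=np.radians(35);g=np.array([.6035,-.140,.025]);z=ori(a,th,1)[:,2]
for s in(1,-1):
    plan(g-.12*z,a,th,s)
E
```

```text
t 0.1 q [-1.41  0.05  1.61 -0.    1.48 -0.12] grasp pt [ 174.9 -599.5  249.2] z [-0.     0.002 -1.   ] y [ 0.28  -0.96  -0.002] F [-0.2  1.5  0.6] open 0.0857
turn [ 0.5664 -0.4189  1.8012] deg 110.8 shift cm [-25.03 -42.29  32.96]
turn [ 0.3872  0.5235 -1.233 ] deg 79.9 shift cm [25.03 42.29 32.96]
```

Request:
jog_arm(deltas=[[0.0323,0.0436,-0.1028,0,0,0,1],[0.0323,0.0436,-0.1028,0,0,0,1],[0.0323,0.0436,-0.1028,0,0,0,1],[0.0323,0.0436,-0.1028,0,0,0,1],[0.0323,0.0436,-0.1028,0,0,0,1],[0.0323,0.0436,-0.1028,0,0,0,1],[0.0323,0.0436,-0.1028,0,0,0,1],[0.0323,0.0436,-0.1028,0,0,0,1],[0.0323,0.0436,-0.1028,0,0,0,1],[0.0323,0.0436,-0.1028,0,0,0,1],[0.0323,0.0436,-0.1028,0,0,0,1],[0.0323,0.0436,-0.1028,0,0,0,1]])

```text
t: 1.1
tool_pos: [0.1747, -0.5999, 0.2526]
tool_rot: [-1.879, -1.867, -0.596]
contact_force: [0.0, 0.1, 0.2]
opening: 0.0856
```

Request:
jog_arm(deltas=[[0,0,0,1.56,2.64,2.06,1],[0,0,0,1.56,2.64,2.06,1],[0,0,0,1.56,2.64,2.06,1],[0,0,0,1.56,2.64,2.06,1],[0,0,0,1.56,2.64,2.06,1],[0,0,0,1.56,2.64,2.06,1],[0,0,0,1.56,2.64,2.06,1],[0,0,0,1.56,2.64,2.06,1],[0,0,0,1.56,2.64,2.06,1],[0,0,0,1.56,2.64,2.06,1],[0,0,0,1.56,2.64,2.06,1],[0,0,0,1.56,2.64,2.06,1]])

```text
t: 2.1
tool_pos: [0.4961, -0.3071, 0.1568]
tool_rot: [-1.886, -1.863, -0.592]
contact_force: [-0.7, -1.0, -0.7]
opening: 0.0853
```

```bash
python3 - <<'E'
from h import *
st();a=np.radians(89.3);th=np.radians(35);g=np.array([.6035,-.140,.025]);z=ori(a,th,1)[:,2]
plan(g-.12*z,a,th,-1)
E
```

```text
t 2.1 q [-0.85  0.28  1.61  0.4   1.72 -0.88] grasp pt [ 496.1 -305.4  154.3] z [ 0.006  0.572 -0.82 ] y [ 1.    -0.012 -0.001] F [-0.7 -1.  -0.7] open 0.0853
turn [-0.0007  0.0015  0.0001] deg 0.1 shift cm [ 6.24 10.54  8.16]
```

Request:
jog_arm(deltas=[[0,0,0,1.56,2.63,2.04,1],[0,0,0,1.56,2.63,2.04,1],[0,0,0,1.56,2.63,2.04,1],[0,0,0,1.56,2.65,2.04,1],[0,0,0,0,0,2.0,1],[0,0,0,0,0,2.0,1],[0,0,0,0,0,0,1],[0,0,0,0,0,0,1]])

```text
t: 2.77
tool_pos: [0.601, -0.1881, 0.0921]
tool_rot: [-1.883, -1.862, -0.591]
contact_force: [1.1, -0.4, -0.0]
opening: 0.0854
```

```bash
python3 - <<'E'
from h import *
a=np.radians(89.3);th=np.radians(35)
im,d=vision.get_image("top");st();plan([.6035,-.140,.025],a,th,-1)
cv2.imwrite("pics/top1.png",cv2.resize(im[150:350,300:500,::-1],(600,600)))
im,d=vision.get_image("scene");cv2.imwrite("pics/scene1.png",cv2.resize(im[200:360,180:340,::-1],(600,600)))
E
```

```text
t 2.82 q [-0.62  0.39  1.59  0.49  1.55 -0.72] grasp pt [ 601.7 -187.7   91.1] z [ 0.006  0.572 -0.82 ] y [ 1.    -0.012 -0.001] F [0.1 0.9 0.2] open 0.0857
turn [-0.0008  0.0015  0.0001] deg 0.1 shift cm [0.12 0.12 8.15]
```

View pics/scene1.png

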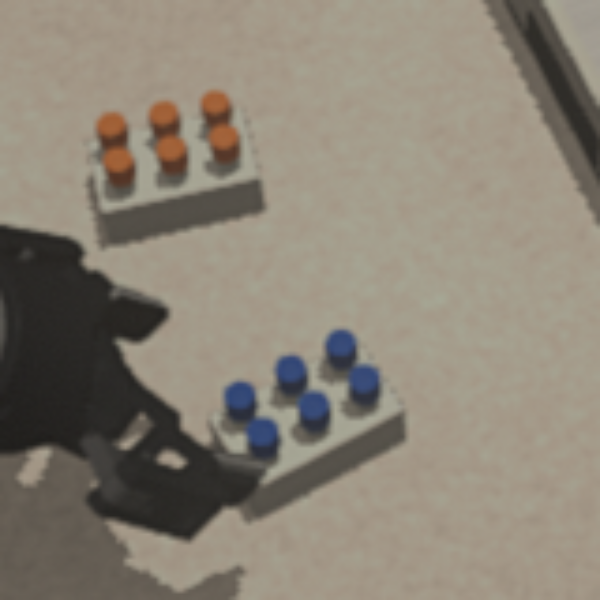

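The scene view shows the open fingers, at crop (130,310) and (235,480), straddling the blue rack at (310,420). It is aligned, so I'll go in and close.

Request:
jog_arm(deltas=[[0,0,0,0.1,0.1,2.0,1],[0,0,0,0,0,2.0,1],[0,0,0,0,0,1.5,1],[0,0,0,0,0,1.2,1],[0,0,0,0,0,0.8,1],[0,0,0,0,0,0.55,1],[0,0,0,0,0,0,1],[0,0,0,0,0,0,1],[0,0,0,0,0,0,1]])

```text
t: 3.62
tool_pos: [0.6041, -0.143, 0.029]
tool_rot: [-1.886, -1.865, -0.593]
contact_force: [0.4, 0.1, 0.4]
opening: 0.0854
```

```bash
python3 - <<'E'
from h import *
a=np.radians(89.3);th=np.radians(35)
st();plan([.6035,-.140,.025],a,th,-1)
E
```

```text
t 3.62 q [-0.56  0.44  1.65  0.52  1.42 -0.72] grasp pt [ 604.2 -141.2   26.5] z [ 0.008  0.571 -0.821] y [ 1.    -0.012  0.001] F [0.4 0.1 0.4] open 0.0854
turn [0.0009 0.0027 0.0012] deg 0.2 shift cm [ 0.01 -0.07  0.19]
```

Request:
jog_arm(deltas=[[0,0,0,0,-0.05,0.1,0.6],[0,0,0,0,0,0,0.5],[0,0,0,0,0,0,0.3],[0,0,0,0,0,0,0.2],[0,0,0,0,0,0,0.2],[0,0,0,0,0,0,0.2],[0,0,0,0,0,0,0.2],[0,0,0,0,0,0,0.2],[0,0,0,0,0,0,0.2],[0,0,0,0,0,0,0.2]], grip_force=45)

```text
t: 4.45
tool_pos: [0.6034, -0.1421, 0.0278]
tool_rot: [-1.886, -1.865, -0.593]
contact_force: [0.8, -3.2, 4.2]
opening: 0.0456
```

```bash
python3 - <<'E'
from h import *
a=np.radians(80);th=np.radians(35)
st();plan([.6042,-.141,.16],a,th,-1)
o=ctrl.get_obs();M=R.from_rotvec(o["tool_rot"]).as_matrix();print("lift dir (tool)",M.T@[0,0,1])
E
```

```text
t 4.45 q [-0.56  0.44  1.65  0.52  1.42 -0.72] grasp pt [ 603.4 -140.4   25.4] z [ 0.008  0.572 -0.821] y [ 1.    -0.012  0.001] F [ 0.8 -3.2  4.2] open 0.0456
turn [-0.0924  0.0023  0.134 ] deg 9.3 shift cm [  7.68   0.06 -11.06]
lift dir (tool) [ 0.57157993  0.00099721 -0.82054579]
```

Request:
jog_arm(deltas=[[0,0,0,0.2,0,-0.29,0.2],[0,0,0,0.4,0,-0.57,0.2],[0,0,0,0.7,0,-1.0,0.2],[0,0,0,0.9,0,-1.3,0.2],[0,0,0,1.1,0,-1.58,0.2],[0,0,0,1.1,0,-1.58,0.2],[0,0,0,1.1,0,-1.58,0.2],[0,0,0,1.0,0,-1.44,0.2],[0,0,0,0.8,0,-1.15,0.2],[0,0,0,0.4,0,-0.57,0.2],[0,0,0,0,0,0,0.2]])

```text
t: 5.37
tool_pos: [0.604, -0.1424, 0.1648]
tool_rot: [-1.887, -1.868, -0.595]
contact_force: [0.0, -0.2, -0.8]
opening: 0.0449
```

```bash
python3 - <<'E'
from h import *
a=np.radians(80);th=np.radians(35)
im,d=vision.get_image("scene");st()
P=cloud("scene",d);m=box(blue(im),200,330,190,340)
n,l,s,c=cv2.connectedComponentsWithStats(m.astype(np.uint8))
for i in range(1,n):
    if s[i,4]>8: print(c[i].round(),np.round(np.nanmedian(P[l==i],0)*1000))
cv2.imwrite("pics/scene2.png",cv2.resize(im[180:340,180:340,::-1],(600,600)))
d=np.array([np.cos(a),np.sin(a),0]);c=np.array([.556,.189,0])
plan(c-.20*d+[0,0,.135],a,th,-1)
E
```

```text
t 5.42 q [-0.56  0.26  1.62  0.51  1.61 -0.62] grasp pt [ 603.3 -140.4  160.5] z [ 0.008  0.571 -0.821] y [ 1.    -0.012  0.001] F [ 1.  -0.4 -2.1] open 0.0449
[265. 246.] [ 595. -113.  193.]
[250. 254.] [ 594. -139.  193.]
[272. 256.] [ 616. -113.  193.]
[257. 264.] [ 616. -139.  193.]
turn [-0.0921  0.0029  0.1345] deg 9.3 shift cm [  8.05 -10.41   8.75]
```

View pics/scene2.png

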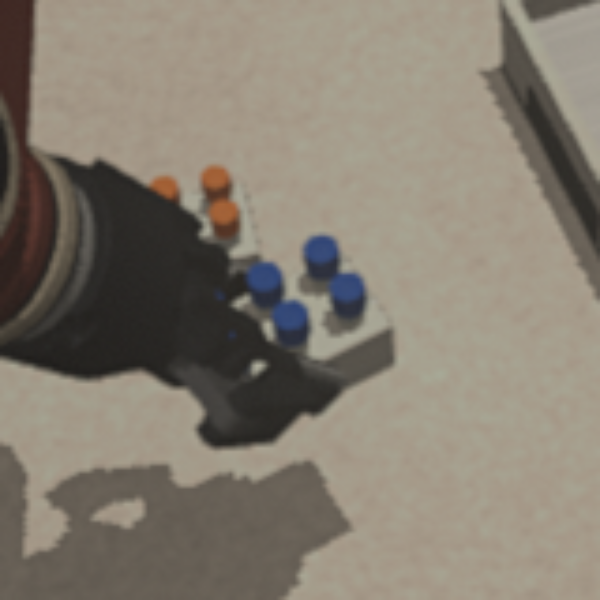

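Request:
jog_arm(deltas=[[-0.0307,0.001,0.0448,0,0,0,0.2],[-0.0307,0.001,0.0448,0,0,0,0.2],[-0.0307,0.001,0.0448,0,0,0,0.2],[0,0,0,0.6,-0.7,0.6,0.2],[0,0,0,1.2,-1.6,1.3,0.2],[0,0,0,1.3,-1.7,1.45,0.2],[0,0,0,1.3,-1.7,1.45,0.2],[0,0,0,1.3,-1.7,1.45,0.2],[0,0,0,1.2,-1.6,1.3,0.2],[0,0,0,0.75,-1.0,0.8,0.2],[0,0,0,0.4,-0.41,0.4,0.2],[0,0,0,0,0,0,0.2]])

```text
t: 6.42
tool_pos: [0.5189, -0.0076, 0.1355]
tool_rot: [-2.045, -1.719, -0.643]
contact_force: [-0.3, -0.2, -1.2]
opening: 0.0452
```

```bash
python3 - <<'E'
from h import *
a=np.radians(80);th=np.radians(35)
st()
d=np.array([np.cos(a),np.sin(a),0]);c=np.array([.556,.189,0])
plan(c+[0,0,.115],a,th,-1);plan(c+[0,0,.0665],a,th,-1)
E
```

```text
t 6.42 q [-0.45 -0.04  2.    0.59  1.41 -0.44] grasp pt [519.2  -5.9 133.1] z [ 0.095  0.567 -0.818] y [ 0.985 -0.171 -0.004] F [-0.3 -0.2 -1.2] open 0.0452
turn [-0.0049 -0.0017 -0.0002] deg 0.3 shift cm [15.21  0.24 12.85]
turn [-0.0049 -0.0017 -0.0002] deg 0.3 shift cm [12.43  0.24 16.83]
```

Request:
jog_arm(deltas=[[0,0,0,0.5,0,0.42,0.2],[0,0,0,1.0,0.04,0.84,0.2],[0,0,0,1.5,0.05,1.27,0.2],[0,0,0,1.7,0.05,1.44,0.2],[0,0,0,1.9,0.05,1.61,0.2],[0,0,0,1.9,0.05,1.61,0.2],[0,0,0,1.9,0,1.61,0.2],[0,0,0,1.7,0,1.44,0.2],[0,0,0,1.4,0,1.18,0.2],[0,0,0,1.0,0,0.84,0.2],[0,0,0,0.6,0,0.5,0.2],[-0.0049,-0.0017,0,0.1,0,0.09,0.2]])

```text
t: 7.42
tool_pos: [0.5577, 0.1865, 0.1189]
tool_rot: [-2.052, -1.72, -0.649]
contact_force: [-0.8, -0.4, -1.2]
opening: 0.0452
```

Request:
jog_arm(deltas=[[0,0,0,0,0,0,0.2],[0,0,0,0,0,0,0.2]])

```text
t: 7.58
tool_pos: [0.5575, 0.1849, 0.119]
tool_rot: [-2.054, -1.719, -0.649]
contact_force: [-1.0, 0.2, -1.3]
opening: 0.0458
```

```bash
python3 - <<'E'
from h import *
a=np.radians(80);th=np.radians(35)
im,d=vision.get_image("scene");st();np.savez("s3.npz",im=im,d=d)
c=np.array([.556,.189,0])
plan(c+[0,0,.075],a,th,-1);plan(c+[0,0,.0655],a,th,-1)
P=cloud("scene",d);m=box(blue(im),330,460,100,250)
n,l,s,cc=cv2.connectedComponentsWithStats(m.astype(np.uint8))
for i in range(1,n):
    if s[i,4]>8: print(cc[i].round(),np.round(np.nanmedian(P[l==i],0)*1000))
cv2.imwrite("pics/scene3.png",cv2.resize(im[60:300,280:520,::-1],(600,600)))
E
```

```text
t 7.63 q [-0.07  0.02  1.97  0.67  1.17 -0.16] grasp pt [557.9 186.4 116.6] z [ 0.104  0.563 -0.82 ] y [ 0.984 -0.177  0.003] F [-0.4 -0.4 -2.4] open 0.0452
turn [ 0.0044  0.0009 -0.0015] deg 0.3 shift cm [-2.2  -0.23  3.54]
turn [ 0.0044  0.0009 -0.0015] deg 0.3 shift cm [-2.75 -0.23  4.32]
[434. 105.] [590. 197. 329.]
[394. 119.] [325. 356.  11.]
[414. 166.] [553. 215. 147.]
[401. 170.] [548. 190. 147.]
[420. 174.] [574. 212. 146.]
[407. 178.] [571. 186. 147.]
```

View pics/scene3.png

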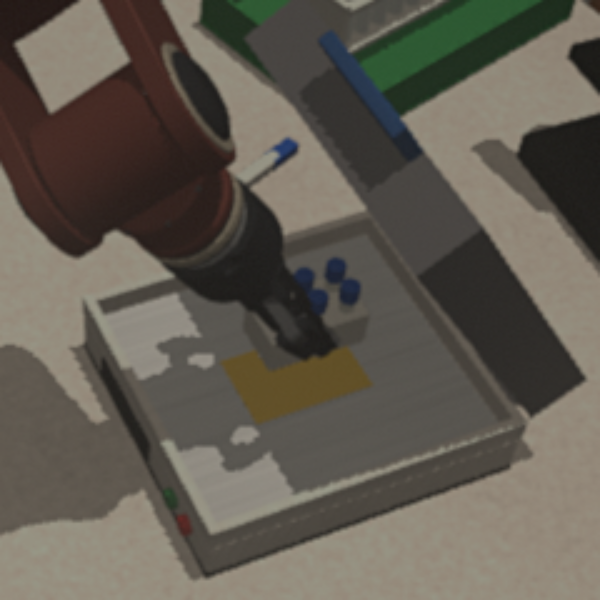

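```bash
python3 - <<'E'
from h import *
D=np.load("s3.npz");im=D["im"];m=box(yellow(im),360,440,180,240);v,u=np.nonzero(m)
p=onz("scene",np.c_[u,v],.04)[:,:2]*1000
T=np.load("top0.npz");mt=box(yellow(T["im"]),220,285,220,270);v,u=np.nonzero(mt);q=onz("top",np.c_[u,v],.04)[:,:2]*1000
a=np.radians(80);E=np.array([[np.cos(a),np.sin(a)],[-np.sin(a),np.cos(a)]])
for k in(p,q):
    r=(k-[556,189])@E.T;print(len(r),np.percentile(r,[.5,99.5],axis=0).round(1).tolist(),rect(k))
E
```

```text
575 [[-45.1, -29.3], [50.1, 31.3]] (array([555060.9, 191705. ]), array([95662.9, 61137.3]), 79.8)
1265 [[-48.6, -32.8], [41.2, 31.6]] (array([556031.8, 185307. ]), array([90799.4, 65072. ]), 80.0)
```

Request:
jog_arm(deltas=[[0,0,0,-0.2,-0.05,0.4,0.2],[0,0,0,-0.4,-0.05,0.6,0.2],[0,0,0,-0.5,-0.05,0.75,0.2],[0,0,0,-0.5,-0.05,0.75,0.2],[0,0,0,-0.4,0,0.6,0.2],[0,0,0,-0.2,0,0.4,0.2],[0,0,0,-0.15,0,0.25,0.2],[0,0,0,-0.1,0,0.15,0.2],[0,0,0,0,0,0,0.2],[0,0,0,0,0,0,0.2]])

```text
t: 8.47
tool_pos: [0.5562, 0.188, 0.0733]
tool_rot: [-2.053, -1.72, -0.65]
contact_force: [0.2, -0.6, -1.5]
opening: 0.0452
```

```bash
python3 - <<'E'
from h import *
a=np.radians(80);th=np.radians(35);st()
plan(np.array([.556,.189,.0655]),a,th,-1)
E
```

```text
t 8.47 q [-0.06  0.09  1.99  0.69  1.1  -0.22] grasp pt [556.5 189.7  70.8] z [ 0.103  0.564 -0.819] y [ 0.984 -0.176  0.003] F [ 0.2 -0.6 -1.5] open 0.0452
turn [ 0.004   0.0006 -0.0005] deg 0.2 shift cm [-0.37 -0.04  0.39]
```

Next, down the last 5.5 mm in small steps, watching the force.

Request:
jog_arm(deltas=[[0,0,0,-0.1,0,0.12,0.2],[0,0,0,-0.1,0,0.12,0.2],[0,0,0,-0.08,0,0.1,0.2],[0,0,0,-0.04,0,0.05,0.2],[0,0,0,0,0,0,0.2],[0,0,0,0,0,0,0.2]])

```text
t: 8.97
tool_pos: [0.5559, 0.1876, 0.068]
tool_rot: [-2.053, -1.719, -0.649]
contact_force: [-0.3, -1.1, -1.8]
opening: 0.0452
```

Request:
jog_arm(deltas=[[0,0,0,-0.04,0,0.06,0.2],[0,0,0,-0.02,0,0.03,0.2],[0,0,0,0,0,0,0.2],[0,0,0,0,0,0,0.2]])

```text
t: 9.3
tool_pos: [0.5561, 0.1877, 0.0678]
tool_rot: [-2.052, -1.72, -0.649]
contact_force: [-3.7, -2.3, 5.6]
opening: 0.045
```

```bash
python3 -c "
from h import *
st()"
```

```text
t 9.3 q [-0.06  0.1   1.99  0.7   1.09 -0.23] grasp pt [556.4 189.4  65.4] z [ 0.103  0.564 -0.819] y [ 0.984 -0.176  0.002] F [-3.7 -2.3  5.6] open 0.045
```

Request:
jog_arm(deltas=[[0,0,0,0,0,0,0.5],[0,0,0,0,0,0,0.56],[0,0,0,0,0,0,0.62],[0,0,0,0,0,0,0.7],[0,0,0,0,0,0,0.8],[0,0,0,0,0,0,0.9],[0,0,0,0,0,0,1],[0,0,0,0,0,0,1],[0,0,0,0,0,0,1],[0,0,0,0,0,0,1]])

```text
t: 10.13
tool_pos: [0.5559, 0.1876, 0.0669]
tool_rot: [-2.053, -1.719, -0.649]
contact_force: [-0.0, 0.1, 0.0]
opening: 0.0857
```

Request:
jog_arm(deltas=[[0,0,0,0,0,-0.5,1],[0,0,0,0,0,-1,1],[0,0,0,0,0,-1.5,1],[0,0,0,0,0,-2,1],[0,0,0,0,0,-2,1],[0,0,0,0,0,-2,1],[0,0,0,0,0,-2,1],[0,0,0,0,0,-2,1],[0,0,0,0,0,-2,1],[0,0,0,0,0,-2,1],[0,0,0,0,0,-1,1]])

```text
t: 11.05
tool_pos: [0.5382, 0.0846, 0.2177]
tool_rot: [-2.055, -1.721, -0.653]
contact_force: [0.7, -0.4, 0.4]
opening: 0.085
```

```bash
python3 - <<'E'
from h import *
im,d=vision.get_image("scene");st();P=cloud("scene",d);m=box(blue(im),370,460,70,250)
n,l,s,cc=cv2.connectedComponentsWithStats(m.astype(np.uint8))
for i in range(1,n):
    if s[i,4]>8: print(cc[i].round(),s[i,4],np.round(np.nanmedian(P[l==i],0)*1000))
Q=P[130:240,370:450].reshape(-1,3);Q=Q[(abs(Q[:,2]-.072)<.004)&(abs(Q[:,0]-.556)<.06)&(abs(Q[:,1]-.19)<.07)];print(len(Q),rect(Q))
cv2.imwrite("pics/scene4.png",cv2.resize(im[30:270,280:520,::-1],(600,600)))
T,d=vision.get_image("top");P=cloud("top",d);m=box(blue(T),190,235,180,280);v,u=np.nonzero(m);p=P[m];p=p[p[:,2]>.2]
a=np.radians(80);E=np.array([[np.cos(a),np.sin(a),0],[-np.sin(a),np.cos(a),0],[0,0,1]])
r=(p*1000-[556,189,0])@E.T;print("lip inc frame",len(r),np.percentile(r,[2,50,98],axis=0).round(1).tolist(),np.cov(r.T)[0,2]/np.cov(r.T)[0,0])
E
```

```text
t 11.1 q [-0.26 -0.15  1.95  0.62  1.43 -0.2 ] grasp pt [539.1  85.9 216.2] z [ 0.109  0.562 -0.82 ] y [ 0.984 -0.178  0.009] F [-0.3 -1.4  1.2] open 0.0855
[424.  91.] 138 [556. 203. 329.]
[394. 119.] 36 [325. 356.  11.]
[411. 183.] 18 [551. 218.  96.]
[399. 187.] 11 [546. 195.  95.]
[417. 191.] 21 [572. 214.  95.]
[404. 196.] 18 [569. 189.  96.]
469 (array([558.2, 188.8]), array([81. , 46.6]), 79.1)
lip inc frame 803 [[6.6, -47.2, 305.6], [15.2, 0.3, 326.3], [31.7, 46.8, 331.5]] -0.8658278025284114
```

View pics/scene4.png

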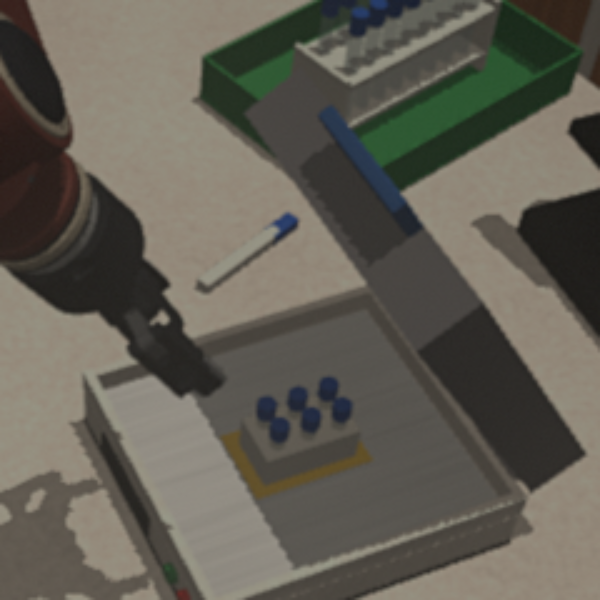

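The rack stands on the pad: centre about (558,189), angle 79°, against the pad's (556,189) at 80°, caps level. The hood is open about 0.97 rad. Next: shut the jaws, rise, turn, and go behind the lip.

```bash
cat >> h.py <<'E'
PH=np.radians(80);DI=np.array([np.cos(PH),np.sin(PH),0]);C=np.array([.556,.189,0]);G=.47
def hoodtcp(a,X=-.275,Z=.0776,g=G):
    x=.128+X*np.cos(a)+Z*np.sin(a);z=.062-X*np.sin(a)+Z*np.cos(a)
    return C+x*DI+[0,0,z],ori(PH,g-a,-1)
def planT(p,Rt):
    o=ctrl.get_obs();Rc=R.from_rotvec(o["tool_rot"]).as_matrix()
    w=R.from_matrix(Rc.T@Rt).as_rotvec()
    print("turn",np.round(w,4),"deg",np.round(np.degrees(np.linalg.norm(w)),1),"shift cm",np.round((p-o["tool_pos"])@Rt*100,2),"tgt",np.round(p,3))
def hoodangle():
    """effective hood angle that the tool tracks"""
    o=ctrl.get_obs();r=o["tool_pos"]-C-.128*DI;x=r@DI;z=r[2]-.062
    return np.arctan2(z,-x)-np.arctan2(.0776,.275),np.hypot(x,z),r@[-DI[1],DI[0],0]
E
python3 - <<'E'
from h import *
st();o=ctrl.get_obs();p,Rt=hoodtcp(1.15)
Rc=R.from_rotvec(o["tool_rot"]).as_matrix();print("up in tool now",(Rc.T@[0,0,1]).round(3))
planT(o["tool_pos"]+[0,0,.24],Rt);h=p-.10*Rt[:,2];print("hover",h);planT(h,Rt);planT(p,Rt)
E
```

```text
t 11.15 q [-0.26 -0.15  1.95  0.62  1.42 -0.2 ] grasp pt [538.8  86.6 214.6] z [ 0.108  0.563 -0.82 ] y [ 0.984 -0.178  0.007] F [ 0.2 -0.5  1.2] open 0.0855
up in tool now [ 0.573  0.007 -0.82 ]
turn [ 0.0077 -1.2898 -0.0051] deg 73.9 shift cm [-15.09   0.   -18.66] tgt [0.538 0.085 0.457]
hover [0.58193882 0.33610638 0.42246598]
turn [ 0.0077 -1.2898 -0.0051] deg 73.9 shift cm [  6.9   -0.08 -32.  ] tgt [0.582 0.336 0.422]
turn [ 0.0077 -1.2898 -0.0051] deg 73.9 shift cm [  6.9   -0.08 -22.  ] tgt [0.571 0.274 0.345]
```

Up 24 cm in the current tool axes (0.573, 0, -0.82), jaws shut, then turn 1.29 about tool -y.

Request:
jog_arm(deltas=[[0,0,0,0.7,0,-1.0,0.8],[0,0,0,1.4,0,-2.0,0.5],[0,0,0,1.7,0,-2.4,0],[0,0,0,1.7,0,-2.4,0],[0,0,0,1.7,0,-2.4,0],[0,0,0,1.7,0,-2.4,0],[0,0,0,1.7,0,-2.4,0],[0,0,0,1.7,0,-2.4,0],[0,0,0,1.0,0,-1.5,0],[0,0,0,0.5,0,-0.8,0]])

```text
t: 11.98
tool_pos: [0.5369, 0.0871, 0.4581]
tool_rot: [-2.052, -1.723, -0.652]
contact_force: [0.5, -0.7, -0.6]
opening: -0.0
```

Request:
jog_arm(deltas=[[0,-0.1075,0,0,0,0,0],[0,-0.1075,0,0,0,0,0],[0,-0.1075,0,0,0,0,0],[0,-0.1075,0,0,0,0,0],[0,-0.1075,0,0,0,0,0],[0,-0.1075,0,0,0,0,0],[0,-0.1075,0,0,0,0,0],[0,-0.1075,0,0,0,0,0],[0,-0.1075,0,0,0,0,0],[0,-0.1075,0,0,0,0,0],[0,-0.1075,0,0,0,0,0],[0,-0.1075,0,0,0,0,0]])

```text
t: 12.98
tool_pos: [0.5366, 0.0873, 0.454]
tool_rot: [2.001, 1.676, -0.713]
contact_force: [-0.2, -0.8, 0.1]
opening: 0.0
```

```bash
python3 - <<'E'
from h import *
st();p,Rt=hoodtcp(1.15);planT(p-.10*Rt[:,2]+[0,0,.035],Rt)
E
```

```text
t 12.98 q [ 0.29 -0.01  1.44 -0.66  1.97  0.29] grasp pt [536.2  85.5 451.7] z [-0.11  -0.624 -0.774] y [ 0.985 -0.175  0.001] F [-0.2 -0.8  0.1] open 0.0
turn [-0.0001  0.0057 -0.0019] deg 0.3 shift cm [ 19.44   0.15 -16.17] tgt [0.582 0.336 0.457]
```

Request:
jog_arm(deltas=[[0,0,0,1.0,0.1,-0.83,0],[0,0,0,2.0,0.05,-1.66,0],[0,0,0,2.2,0,-1.83,0],[0,0,0,2.2,0,-1.83,0],[0,0,0,2.2,0,-1.83,0],[0,0,0,2.2,0,-1.83,0],[0,0,0,2.2,0,-1.83,0],[0,0,0,2.2,0,-1.83,0],[0,0,0,2.0,0,-1.66,0],[0,0,0,1.24,0,-1.04,0],[0,0,0,0,0,0,0]])

```text
t: 13.9
tool_pos: [0.5828, 0.3385, 0.456]
tool_rot: [2.004, 1.683, -0.708]
contact_force: [0.2, 0.3, -1.0]
opening: 0.0002
```

```bash
python3 - <<'E'
from h import *
st();p,Rt=hoodtcp(1.15);planT(p,Rt)
im,d=vision.get_image("scene");cv2.imwrite("pics/scene5.png",cv2.resize(im[0:240,280:520,::-1],(600,600)))
E
```

```text
t 13.9 q [ 0.59  0.4   0.97 -0.59  2.19  0.52] grasp pt [582.5 336.7 453.6] z [-0.109 -0.618 -0.778] y [ 0.985 -0.173 -0.001] F [ 0.2  0.3 -1. ] open 0.0002
turn [-0.0003 -0.0012  0.0011] deg 0.1 shift cm [ 1.91 -0.05 12.77] tgt [0.571 0.274 0.345]
```

View pics/scene5.png

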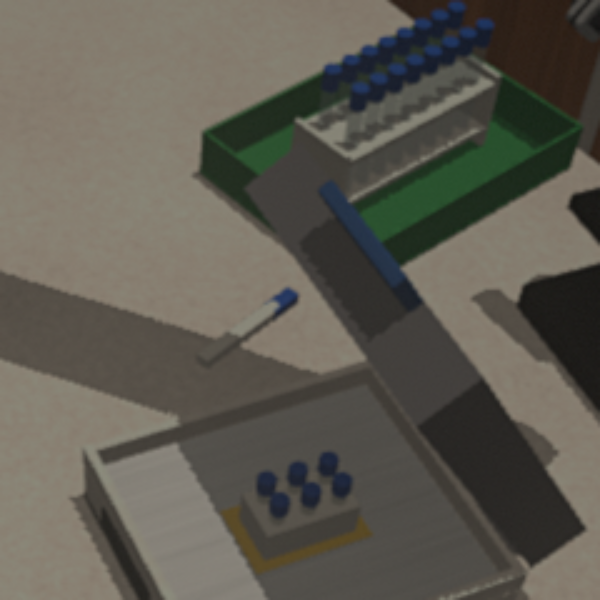

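The arm is out of this crop, the lip is at (370,245), and the rack sits centred on the pad at (300,500). I'll go in to the a=1.15 point.

Request:
jog_arm(deltas=[[0,0,0,0.4,-0.05,1.0,0],[0,0,0,0.4,0,2.0,0],[0,0,0,0.4,0,2.2,0],[0,0,0,0.4,0,2.2,0],[0,0,0,0.3,0,2.2,0],[0,0,0,0,0,2.0,0],[0,0,0,0,0,1.15,0],[0,0,0,0,0,0,0]])

```text
t: 14.62
tool_pos: [0.57, 0.2685, 0.3445]
tool_rot: [2.007, 1.677, -0.714]
contact_force: [0.3, 0.6, -0.2]
opening: -0.0
```

```bash
python3 - <<'E'
from h import *
st();p,Rt=hoodtcp(1.15);planT(p,Rt);print(hoodangle())
for a in(1.1,1.0):
    planT(*hoodtcp(a))
for w in(.02,.01):
    p0,R0=hoodtcp(1.0);p1,R1=hoodtcp(1-w);print("twist",w,R.from_matrix(R0.T@R1).as_rotvec().round(4),((p1-p0)@R1*100).round(4),((p1-p0)@R0*100).round(4))
im,d=vision.get_image("top");cv2.imwrite("pics/top5.png",cv2.resize(im[130:330,120:320,::-1],(600,600)))
E
```

```text
t 14.62 q [ 0.52  0.29  1.29 -0.55  1.98  0.58] grasp pt [569.7 266.7 342.2] z [-0.114 -0.62  -0.776] y [ 0.984 -0.179 -0.002] F [ 0.3  0.6 -0.2] open -0.0
turn [-0.0048  0.0018 -0.0029] deg 0.3 shift cm [ 0.44  0.   -0.37] tgt [0.571 0.274 0.345]
(np.float64(1.1300884771992503), np.float64(0.2864568162175042), np.float64(8.458615560193112e-06))
turn [-0.0047  0.0518 -0.003 ] deg 3.0 shift cm [-0.54  0.    0.67] tgt [0.569 0.26  0.342]
turn [-0.0045  0.1518 -0.0032] deg 8.7 shift cm [-2.64  0.    2.62] tgt [0.564 0.233 0.335]
twist 0.02 [0.   0.02 0.  ] [-0.3916  0.      0.4162] [-0.3832  0.      0.4239]
twist 0.01 [0.   0.01 0.  ] [-0.1948  0.      0.2091] [-0.1927  0.      0.211 ]
```

View pics/top5.png

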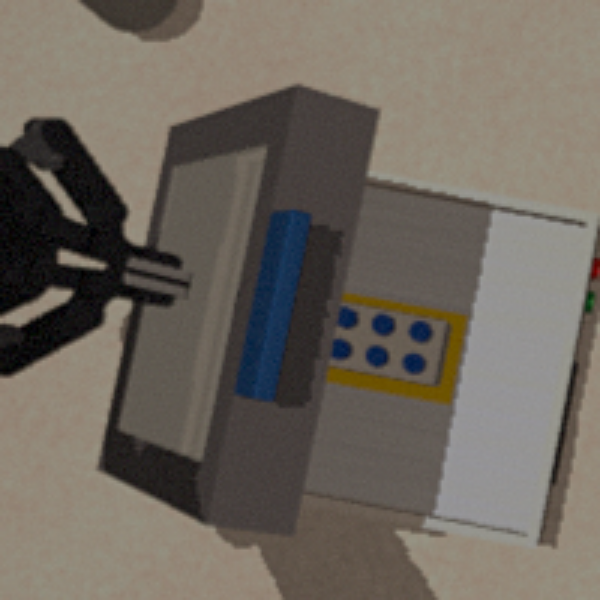

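Request:
jog_arm(deltas=[[0,0.02,0,-0.387,0,0.42,0],[0,0.02,0,-0.387,0,0.42,0],[0,0.02,0,-0.387,0,0.42,0],[0,0.02,0,-0.387,0,0.42,0],[0,0.02,0,-0.387,0,0.42,0],[0,0.02,0,-0.387,0,0.42,0],[0,0.02,0,-0.387,0,0.42,0],[0,0.02,0,-0.387,0,0.42,0],[0,0.02,0,-0.387,0,0.42,0],[0,0.02,0,-0.387,0,0.42,0],[0,0.02,0,-0.387,0,0.42,0],[0,0.02,0,-0.387,0,0.42,0]])

```text
t: 15.67
tool_pos: [0.5594, 0.2056, 0.3297]
tool_rot: [2.163, 1.81, -0.477]
contact_force: [1.7, 3.4, 0.2]
opening: 0.0003
```

```bash
python3 - <<'E'
from h import *
st();print(hoodangle());planT(*hoodtcp(hoodangle()[0]))
im,d=vision.get_image("scene");cv2.imwrite("pics/scene6.png",cv2.resize(im[0:240,280:520,::-1],(600,600)))
E
```

```text
t 15.67 q [ 0.38  0.1   1.47 -0.38  1.79  0.52] grasp pt [559.2 204.3 327. ] z [-0.072 -0.417 -0.906] y [ 0.984 -0.176  0.003] F [1.7 3.4 0.2] open 0.0003
(np.float64(0.9025084624667759), np.float64(0.2898472354288537), np.float64(-0.0004918868324990772))
turn [ 0.0016  0.0043 -0.0031] deg 0.3 shift cm [ 0.3  -0.05  0.28] tgt [0.559 0.207 0.326]
```

View pics/scene6.png

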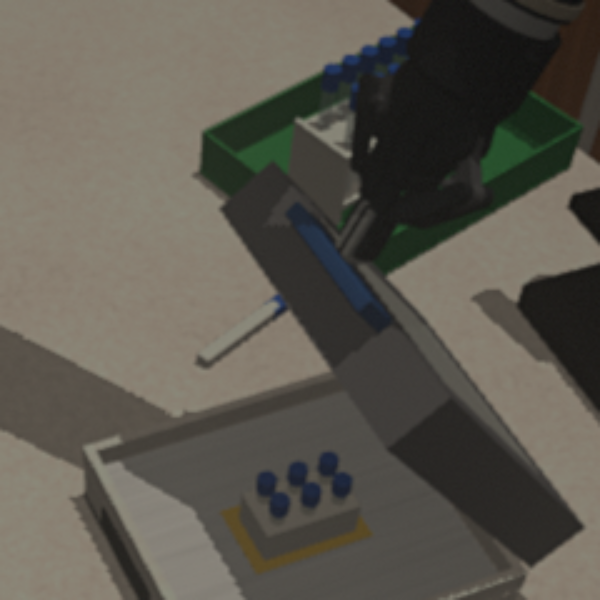

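Request:
jog_arm(deltas=[[0,0.02,0,-0.36,0,0.445,0],[0,0.02,0,-0.36,0,0.445,0],[0,0.02,0,-0.36,0,0.445,0],[0,0.02,0,-0.36,0,0.445,0],[0,0.02,0,-0.36,0,0.445,0],[0,0.02,0,-0.36,0,0.445,0],[0,0.02,0,-0.36,0,0.445,0],[0,0.02,0,-0.36,0,0.445,0],[0,0.02,0,-0.36,0,0.445,0],[0,0.02,0,-0.36,0,0.445,0],[0,0.02,0,-0.36,0,0.445,0],[0,0.02,0,-0.36,0,0.445,0]])

```text
t: 16.72
tool_pos: [0.5493, 0.148, 0.2932]
tool_rot: [2.304, 1.927, -0.226]
contact_force: [0.3, -0.4, 4.1]
opening: -0.0002
```

```bash
python3 - <<'E'
from h import *
st();print(hoodangle());planT(*hoodtcp(hoodangle()[0]))
E
```

```text
t 16.72 q [ 0.22 -0.04  1.65 -0.18  1.61  0.39] grasp pt [549.2 147.4 290.2] z [-0.032 -0.194 -0.98 ] y [ 0.984 -0.176  0.003] F [ 0.3 -0.4  4.1] open -0.0002
(np.float64(0.6630482717855886), np.float64(0.28668426115597617), np.float64(-0.00048268674492426287))
turn [ 0.0021  0.0049 -0.0033] deg 0.4 shift cm [ 0.07 -0.05  0.06] tgt [0.549 0.149 0.292]
```

Request:
jog_arm(deltas=[[0,0.02,0,-0.365,0,0.44,0],[0,0.02,0,-0.365,0,0.44,0],[0,0.02,0,-0.365,0,0.44,0],[0,0.02,0,-0.365,0,0.44,0],[0,0.02,0,-0.365,0,0.44,0],[0,0.02,0,-0.365,0,0.44,0],[0,0.02,0,-0.365,0,0.44,0],[0,0.02,0,-0.365,0,0.44,0],[0,0.02,0,-0.365,0,0.44,0],[0,0.02,0,-0.365,0,0.44,0],[0,0.02,0,-0.365,0,0.44,0],[0,0.02,0,-0.365,0,0.44,0]])

```text
t: 17.72
tool_pos: [0.5408, 0.1007, 0.2445]
tool_rot: [-2.39, -2.0, -0.053]
contact_force: [0.3, -0.4, 3.0]
opening: -0.0003
```

Request:
jog_arm(deltas=[[0,0.015,0,-0.276,0,0.33,0],[0,0.015,0,-0.276,0,0.33,0],[0,0.015,0,-0.276,0,0.33,0],[0,0.015,0,-0.276,0,0.33,0],[0,0.015,0,-0.276,0,0.33,0],[0,0.015,0,-0.276,0,0.33,0],[0,0.01,0,-0.184,0,0.22,0],[0,0.01,0,-0.184,0,0.22,0],[0,0.01,0,-0.184,0,0.22,0],[0,0.01,0,-0.184,0,0.22,0],[0,0.01,0,-0.184,0,0.22,0],[0,0.01,0,-0.184,0,0.22,0]])

```text
t: 18.72
tool_pos: [0.5368, 0.0775, 0.209]
tool_rot: [-2.31, -1.934, -0.224]
contact_force: [-0.2, -1.5, 1.8]
opening: 0.0001
```

```bash
python3 - <<'E'
from h import *
st();print(hoodangle());planT(*hoodtcp(hoodangle()[0]));planT(*hoodtcp(0))
E
```

```text
t 18.72 q [-0.09 -0.15  1.89  0.19  1.38  0.06] grasp pt [536.9  78.  206.1] z [ 0.036  0.187 -0.982] y [ 0.984 -0.176  0.003] F [-0.2 -1.5  1.8] open 0.0001
(np.float64(0.2724255028244537), np.float64(0.28247316133015893), np.float64(-0.00043791337548588664))
turn [ 0.003   0.0065 -0.0021] deg 0.4 shift cm [-0.24 -0.04 -0.22] tgt [0.536 0.075 0.211]
turn [ 0.0033  0.2789 -0.0017] deg 16.0 shift cm [-6.16 -0.04  4.66] tgt [0.53  0.044 0.14 ]
```

Request:
jog_arm(deltas=[[0,0.01,0,-0.2,0,0.2,0],[0,0.01,0,-0.2,0,0.2,0],[0,0.01,0,-0.2,0,0.2,0],[0,0.01,0,-0.2,0,0.2,0],[0,0.01,0,-0.2,0,0.2,0],[0,0.01,0,-0.2,0,0.2,0],[0,0.01,0,-0.2,0,0.2,0],[0,0.01,0,-0.2,0,0.2,0],[0,0.01,0,-0.2,0,0.2,0],[0,0.01,0,-0.2,0,0.2,0],[0,0.01,0,-0.2,0,0.2,0],[0,0.01,0,-0.2,0,0.2,0]])

```text
t: 19.72
tool_pos: [0.5337, 0.0602, 0.1799]
tool_rot: [-2.241, -1.876, -0.354]
contact_force: [-0.7, 1.0, 0.8]
opening: 0.0002
```

Request:
jog_arm(deltas=[[0,0.01,0,-0.195,0,0.205,0],[0,0.01,0,-0.195,0,0.205,0],[0,0.01,0,-0.195,0,0.205,0],[0,0.01,0,-0.195,0,0.205,0],[0,0.01,0,-0.195,0,0.205,0],[0,0.01,0,-0.195,0,0.205,0],[0,0.01,0,-0.195,0,0.205,0],[0,0.005,0,-0.098,0,0.103,0],[0,0.005,0,-0.098,0,0.103,0],[0,0,0,0,0,0,0]])

```text
t: 20.55
tool_pos: [0.5321, 0.0511, 0.159]
tool_rot: [-2.194, -1.836, -0.435]
contact_force: [0.4, 1.1, -0.2]
opening: 0.0001
```

```bash
python3 - <<'E'
from h import *
st();print(hoodangle());planT(*hoodtcp(0))
E
```

```text
t 20.55 q [-0.23 -0.11  1.97  0.4   1.32 -0.16] grasp pt [532.3  52.2 156.2] z [ 0.069  0.374 -0.925] y [ 0.984 -0.177  0.002] F [ 0.4  1.1 -0.2] open 0.0001
(np.float64(0.07237345008469098), np.float64(0.284979072907305), np.float64(-0.00039866709160484004))
turn [ 0.0032  0.0799 -0.0019] deg 4.6 shift cm [-1.51 -0.04  1.41] tgt [0.53  0.044 0.14 ]
```

The force has dropped to noise level, so I'll look.

```bash
python3 - <<'E'
from h import *
im,d=vision.get_image("scene");cv2.imwrite("pics/scene7.png",cv2.resize(im[60:300,280:520,::-1],(600,600)));P=cloud("scene",d)
a=np.array([[np.cos(PH),np.sin(PH),0],[-np.sin(PH),np.cos(PH),0],[0,0,1]])
m=box(blue(im),300,460,60,250)&(P[...,2]>.08);k,l,s,c=cv2.connectedComponentsWithStats(m.astype(np.uint8))
for i in range(1,k):
    if s[i,4]>15:
        r=(P[l==i]-C)@a.T*1000;print(c[i].round(),s[i,4],np.percentile(r,[5,50,95],axis=0).round().tolist())
E
```

```text
[342. 211.] 168 [[-148.0, -46.0, 132.0], [-134.0, -31.0, 135.0], [-123.0, -11.0, 137.0]]
```

View pics/scene7.png

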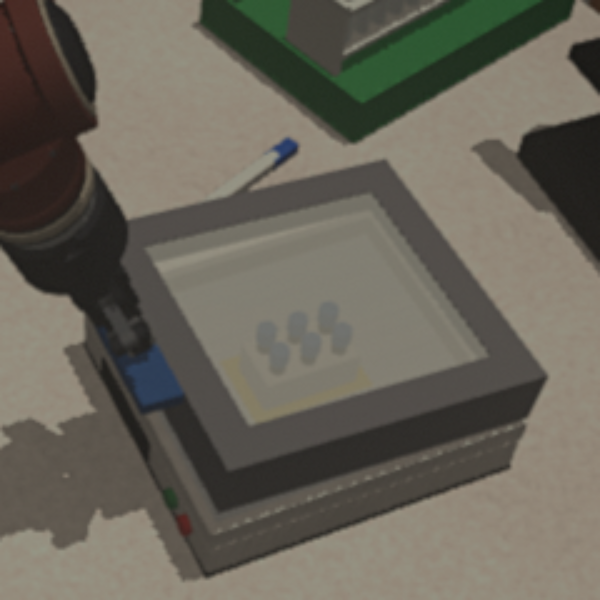

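The hood is nearly down, with the lip at (155,375) about 20 mm too high (≈0.07 rad), which agrees with the tool's angle. I'll ease the rest down.

Request:
jog_arm(deltas=[[0,0.005,0,-0.096,0,0.104,0],[0,0.005,0,-0.096,0,0.104,0],[0,0.005,0,-0.096,0,0.104,0],[0,0.005,0,-0.096,0,0.104,0],[0,0.005,0,-0.096,0,0.104,0],[0,0.005,0,-0.096,0,0.104,0],[0,0.005,0,-0.096,0,0.104,0],[0,0.005,0,-0.096,0,0.104,0],[0,0.005,0,-0.096,0,0.104,0],[0,0.005,0,-0.096,0,0.104,0],[0,0.005,0,-0.096,0,0.104,0],[0,0.005,0,-0.096,0,0.104,0]])

```text
t: 21.6
tool_pos: [0.5313, 0.046, 0.1433]
tool_rot: [-2.156, -1.805, -0.497]
contact_force: [0.0, 0.8, 0.9]
opening: -0.0003
```

Request:
jog_arm(deltas=[[0,0.005,0,-0.096,0,0.104,0],[0,0.005,0,-0.096,0,0.104,0],[0,0.005,0,-0.096,0,0.104,0],[0,0,0,0,0,0,0],[0,0,0,0,0,0,0]])

```text
t: 22.02
tool_pos: [0.5309, 0.0447, 0.139]
tool_rot: [-2.147, -1.797, -0.51]
contact_force: [0.1, 0.1, -0.2]
opening: -0.0
```

```bash
python3 - <<'E'
from h import *
st();print(hoodangle());planT(*hoodtcp(0))
E
```

```text
t 22.02 q [-0.28 -0.08  1.99  0.48  1.31 -0.25] grasp pt [531.2  46.  136.3] z [ 0.081  0.441 -0.894] y [ 0.984 -0.176  0.002] F [ 0.1  0.1 -0.2] open -0.0
(np.float64(-0.001587343322116852), np.float64(0.28508161358005446), np.float64(-0.00038050348885023777))
turn [ 0.0031  0.0051 -0.0016] deg 0.4 shift cm [-0.02 -0.04 -0.08] tgt [0.53  0.044 0.14 ]
```

Request:
jog_arm(deltas=[[0,0,0,-0.045,0,0.09,0],[0,0,0,-0.045,0,0.09,0],[0,0,0,-0.045,0,0.09,0],[0,0,0,0,0,0,0],[0,0,0,0,0,0,0]])

```text
t: 22.43
tool_pos: [0.5312, 0.0447, 0.1379]
tool_rot: [-2.146, -1.799, -0.511]
contact_force: [-5.0, -2.8, 9.1]
opening: 0.0
```

Request:
jog_arm(deltas=[[0,0,0,-0.045,0,0.09,0],[0,0,0,-0.045,0,0.09,0],[0,0,0,0,0,0,0],[0,0,0,0,0,0,0]])

```text
t: 22.77
tool_pos: [0.5314, 0.0447, 0.1377]
tool_rot: [-2.144, -1.8, -0.511]
contact_force: [-10.6, -3.5, 17.9]
opening: -0.0001
```

Firm stop at 18 N: the hood is seated. I'll back off straight up and check.

Request:
jog_arm(deltas=[[0,0,0,0.09,0,-0.18,0],[0,0,0,0.2,0,-0.4,0],[0,0,0,0.45,0,-0.9,0],[0,0,0,0.7,0,-1.5,0],[0,0,0,0.7,0,-2,0],[0,0,0,0.5,0,-2.5,0],[0,0,0,0.5,0,-3,0],[0,0,0,0,0,-3,0],[0,0,0,0,0,-3,0],[0,0,0,0,0,-2,0],[0,0,0,0,0,0,0],[0,0,0,0,0,0,0]])

```text
t: 23.77
tool_pos: [0.5214, -0.0095, 0.3148]
tool_rot: [-2.149, -1.799, -0.513]
contact_force: [-0.0, 0.7, -1.2]
opening: 0.0001
```

```bash
python3 - <<'E'
from h import *
st()
im,d=vision.get_image("scene");cv2.imwrite("pics/scene8.png",cv2.resize(im[60:300,280:520,::-1],(600,600)));P=cloud("scene",d)
im2,d2=vision.get_image("top");P2=cloud("top",d2)
a=np.array([[np.cos(PH),np.sin(PH),0],[-np.sin(PH),np.cos(PH),0],[0,0,1]])
for n,m,Q in(("scene",box(blue(im),310,365,180,260),P),("top",box(blue(im2),290,360,200,290),P2)):
    r=(Q[m]-C)@a.T*1000;r=r[r[:,2]>80];print(n,len(r),np.percentile(r,[5,50,95],axis=0).round(1).tolist() if len(r) else 0)
# roof height profile from top
r=(P2.reshape(-1,3)-C)@a.T*1000;r=r[(abs(r[:,1])>100)&(abs(r[:,1])<116)&(abs(r[:,0])<110)&(r[:,2]>90)&(r[:,2]<160)]
if len(r): print("roof slope",len(r),np.polyfit(r[:,0],r[:,2],1))
E
```

```text
t 23.77 q [-0.39 -0.23  1.82  0.46  1.64 -0.2 ] grasp pt [521.7  -8.2 312.1] z [ 0.084  0.44  -0.894] y [ 0.984 -0.177  0.005] F [-0.   0.7 -1.2] open 0.0001
scene 22 [[-148.6, -45.4, 112.0], [-128.6, -33.9, 113.9], [-126.9, -2.2, 117.1]]
top 747 [[-156.0, -44.3, 112.5], [-142.3, 0.0, 115.2], [-128.9, 44.0, 118.0]]
roof slope 1760 [-1.29468389e-03  1.15045938e+02]
```

View pics/scene8.png

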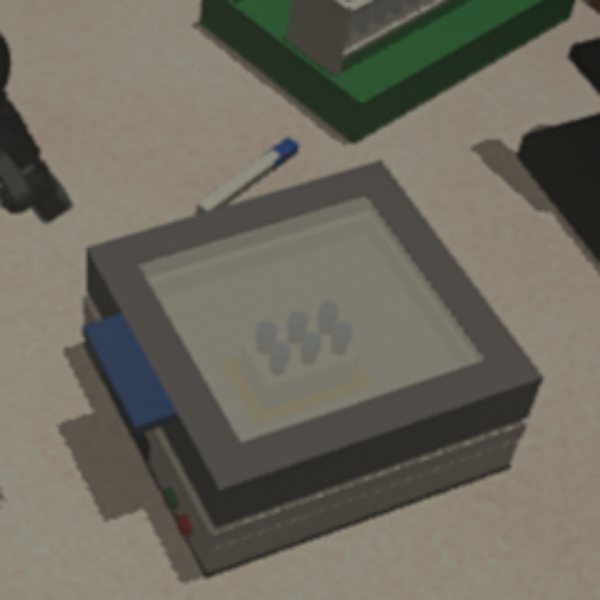

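The hood is closed: the roof slope is 0.001 and the lip is at 115 mm, as expected. The rack is upright on the pad at (303,345), seen through the window, and the arm is clear. Handing in.

```bash
python3 -c "
from station import ctrl
print(ctrl.finish_job())"
```

```text
the job is handed in; nothing more can be done
None
```

I set the blue rack on the yellow pad, released it, then closed the hood, and handed the job in after about 24 s of robot time.

- **Rack:** after release its centre was about 2 mm from the pad's, its long side about 1° off, and the caps were level. The last picture, through the window, shows it still upright there.
- **Hood:** I pushed it down with shut fingers, at about 0.06 rad/s over the last stretch, until it met a firm stop at about 18 N. After backing off, the roof slope was 0.001 rad and the lip stood 115 mm above the bench, as it should when closed.
- **Force reading:** during the last 0.1 rad it was down at noise level, so I checked with a picture there. The hood was still following the tool.
- **Bystanders:** nothing I did came near the dishes, bottle, marker or orange rack. I did not measure their positions again at the end.
- **Arm:** it was clear of everything at hand-in, with contact force near zero.

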